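# Close the plate bay's dust shutter with the hook rod

## Robot

A 6-joint arm with a two-finger parallel gripper is mounted at the origin on the work surface. World frame = base frame: x ahead of the robot, y to its left, z up, the work surface at z = 0. Lengths are in m, angles in rad, forces in N, time in s.
With the tool pointing down it reaches from about 0.225 to 0.875 m from the base axis. Payload 3.4 kg.
Tool frame: the origin (TCP) lies between the finger pads; the fingertips stand ahead of it and the grasp point (between the pads) lies 8 mm behind it (ctrl.nose_length is the z of the fingertips in the tool frame, in m); z points along the fingers, y is the direction in which the jaws open and shut (so a half turn about z gives the same grasp; the last joint's range is limited). The gripper opens to 85 mm and grips with 20 to 120 N. Pads are 22 mm wide; open, the fingers measure 114 mm over their backs; the gripper's body (76 mm by 85 mm) begins 54 mm behind the grasp point. The pads swing forward as they close: fully open they stand 13 mm farther back than shut.
Start: joints at [-1.42, 0.276, 1.505, -0, 1.361, -0.121], TCP at [0.154, -0.554, 0.242] pointing down, gripper open.
Joint ranges: [-2.89, 2.89], [-0.75, 2.08], [0.22, 2.7], [-1.18, 4.32], [0.11, 2.71], [-2.7, 2.7]. Speed limits (rad/s): [2.57, 2.57, 3.14, 3.14, 3.14, 3.14].

## Interface

Orientations are given as [roll, pitch, yaw] about the fixed x, y, z axes, in that order (R = Rz(yaw) Ry(pitch) Rx(roll)).
In Python, from station import ctrl, eyes gives the robot as it stands.
- The arm moves only by the shell command python3 -m handwheel 'ROWS'. ROWS is a JSON object of lists of equal length, an entry for each row: "delta_pos": the shift along the world's x, y, z in m, a list of three; "rot": the turn, a rotation vector about the world's x, y, z in degrees, a list of three; "jaw": the finger opening in m, from 0 to 0.0854. In form: {"delta_pos": [[tx, ty, tz], ...], "rot": [[rx, ry, rz], ...], "jaw": [jaw, ...]}. A call has 1 to 20 rows; each row shifts and turns the pose as measured when the row begins; what a row does not reach is not made up. A row lasts 1/8 s, in which the tool goes at most 62.5 mm and 10.7 degrees, less where a joint would pass 70% of its speed; a pose out of reach is approached as far as the arm can. A call with a gripper value outside its range is refused whole. The fingers move at their own pace and stop on an object; the grip force is fixed at half the most. Time passes only in rows, so rows that do not move let the fingers close. It gives the time, the measured TCP pose, the force and the opening at its end, in the units of the state.
- ctrl.get_obs(): the state, without advancing time (a new reading comes with each control period).
- eyes.snapshot(name): name is "side" or "top"; returns (picture, depth): 384x512x3 uint8, red, green, blue; 384x512 float32, m along the optical axis (not along the pixel's ray), 0 where there is no reading.
- eyes.calibration(name): a dict with "mtx" (3x3 intrinsics, pixels), "k1" (the pictures are not rectified: a ray, as slopes to the right and down, at radius r is drawn at 1 + k1 r^2 times it, then the intrinsics apply), "xyz" and "attitude" of the camera in the world. Camera axes: x right, y down, z forward; pixel columns grow to the right and rows downward; lengths in m; the calibration is good to about 2 mm. A picture is of the moment at which its call begins. calibration takes no time and is no camera call.
- ctrl.sign_off(): hands the job in, once; it reports no verdict.
The state is a dict: "time": time; "qpos": joint angles; "joint_vel": joint speeds; "effort": joint torques, N m; "eef_pos": TCP position; "tool_rot": TCP orientation; "force": force on the tool from outside, world axes, zero at the start; "torque": the same for the moment, N m; "opening": finger opening in m.
Only numpy, scipy, OpenCV 4.12 (cv2) and the standard library are available. Lean on these libraries where they do the work, as an engineer would, in place of code of your own. Each camera call takes 0.05 s, during which the arm holds its last target.

## Task

Take the hook rod out of its rest, hook its end into the yellow ring on the raised dust shutter of the plate bay, and pull the shutter all the way down by the ring; keep the hook in the ring until it is fully down. Then unhook and lay the rod back in both cradles of its rest, as it lay at the start. Do not touch the bay or its shutter with the robot itself, and leave the steel plate, the oil can and the carton alone.

Things in the scene. Friction and masses are not known exactly. Their poses are not given: they have to be found in the camera images.
- rod_grip (a point): Middle of the hook rod's red handle (130 long x 24 wide x 30 mm high, flat sides). x along the rod to the hook, z up (the hook's tip points up). A silver shaft, 10 mm across, runs from x = 65 to 195 mm, the hook on to 242 mm. Mass about 0.2 kg, its centre about 20 mm ahead of here. A firm grip (40 N or more) across the sides, up to 20 mm ahead of here, holds it level while pulling.
- hook (a point): Seat of the hook, on the rod's axis 216 mm ahead of rod_grip; same axes. A steel prong 8 mm thick runs straight on along x; its end, 22 mm ahead of here, is bent up and rises 18 mm above the axis. A collar 18 mm across sits 18 to 24 mm behind. When hooked, the ring's lower arc lies under the prong here.
- ring (a point): Centre of the yellow upright ring on the shutter: 48 mm across the middle of its 7 mm bar (41 mm clear hole). x is the hole's axis, level, into the bay and square to the shutter; z up. It stands 45 mm in front of the shutter, held at its top by a steel strip 14 mm wide running back to it. It moves with the shutter; 135 mm above the table when that is closed.
- shutter (a joint): Height of the shutter above its closed place, in m: 0 fully down (end stop), up to 0.19. Starts at 0.13 to 0.18. It slides upright and stays where it is left; about 2 to 3 N pulls it down, and about 13 N would push it up.
- bay: Open grey steel rack bay, fixed, 220 deep x 290 wide x 460 mm high; origin at the centre of its underside; x from its front to its back. The clear, blue-framed shutter (236 wide x 170 mm high) slides up and down on the front, 121 mm in front of the origin; closed, its lower edge is 90 mm above the table.
- rest: The rod's rest, fixed: dark foot 220 x 70 x 10 mm with two black open-topped cradles with flared sides. Origin on the table; x towards the rod's hook end, z up. The rear cradle (x = -45 mm) carries the handle, floor 45 mm up; the front one (x = 120 mm) the shaft, floor 55 mm up; tops about 75 mm up. The rod lies along x with rod_grip 60 mm above this origin (within 5 mm along x).
- plate: Loose olive steel plate, 100 x 80 x 14 mm, lying on the table; origin at the centre of its underside. Bystander.
- oil: Standing steel can, 60 mm across, 130 mm high; origin at the centre of its underside. Bystander.
- carton: Open cardboard box, 140 x 110 x 70 mm; origin at the centre of its underside. Bystander.

How it is judged:
By the outcome, as a careful person would: the job done as asked, in the order asked, and still so for the second after the job is handed in, with the robot touching nothing.
It also fails if it takes over 51 s, if anything falls off the work surface, if the arm or the gripper's body presses on something with over 40 N, if the wrist force passes 120 N, or if a joint passes its speed limit or range.

## Working session

There is one attempt and no reset: what is moved stays moved. The work goes in short steps, Python scripts to look and compute and a shell command to move; the robot and the scene stay as the last step left them, time stands still between calls to the robot, and variables do not carry over. Pictures are saved under pics/ and viewed, and the job is handed in when it is done.

```bash
ls -la; mkdir -p pics; cat > h.py <<'E'
import numpy as np, cv2
from station import ctrl, eyes
from scipy.spatial.transform import Rotation as R
def cal(n):
    c=eyes.calibration(n); return c
def snap(n,f):
    p,d=eyes.snapshot(n); cv2.imwrite(f'pics/{f}.png',cv2.cvtColor(p,cv2.COLOR_RGB2BGR)); np.savez(f'pics/{f}.npz',p=p,d=d); return p,d
def rot(c):
    a=np.array(c['attitude']); 
    return a if a.shape==(3,3) else R.from_euler('xyz',a).as_matrix()
def cloud(n,d):
    c=cal(n);K=np.array(c['mtx']);h,w=d.shape
    u,v=np.meshgrid(np.arange(w),np.arange(h))
    pts=np.stack([u,v],-1).reshape(-1,1,2).astype(float)
    x=cv2.undistortPoints(pts,K,np.array([c['k1'],0,0,0.])).reshape(h,w,2)
    P=np.dstack([x[...,0]*d,x[...,1]*d,d])
    W=P@rot(c).T+np.array(c['xyz']); W[d<=0]=np.nan
    return W
def proj(n,X):
    c=cal(n); Rm=rot(c); 
    X=(np.atleast_2d(X)-np.array(c['xyz']))@Rm
    return cv2.projectPoints(X.reshape(-1,1,3),np.zeros(3),np.zeros(3),np.array(c['mtx']),np.array([c['k1'],0,0,0.]))[0].reshape(-1,2)
E
python3 - <<'E'
from h import *
print(ctrl.get_obs())
for n in('side','top'):
    print(cal(n)); p,d=snap(n,n+'0')
    W=cloud(n,d); print(np.nanmin(W,(0,1)),np.nanmax(W,(0,1)))
print(ctrl.nose_length)
E
```

```text
total 12
drwxr-xr-x  3 agent agent 4096 Dec  7 15:01 .
drwxr-xr-x 23 root  root  4096 Dec  7 15:01 ..
drwxr-xr-x  2 agent agent 4096 Dec  7 15:01 pics
{'time': 0.0, 'qpos': array([-1.42002670e+00,  2.76591740e-01,  1.50613246e+00, -1.45305844e-05,
        1.36074007e+00, -1.20964564e-01]), 'joint_vel': array([-0.0014311 , -0.00025987,  0.00043202,  0.00053933, -0.00070614,
       -0.00064593]), 'effort': array([ 3.55071519e-03, -4.16766322e+01, -2.45805520e+01,  2.79427140e-04,
        1.11280294e-02, -6.83318618e-06]), 'eef_pos': array([ 0.15426175, -0.55337758,  0.24144184]), 'tool_rot': array([-3.13973300e+00, -2.11746053e-04,  2.71737036e-01]), 'force': array([ 1.25798759,  0.44335386, -1.12782522]), 'torque': array([0.02079574, 0.0505482 , 0.04287   ]), 'opening': 0.08539572384833516}
{'mtx': array([[394.71623004,   0.        , 261.0756201 ],
       [  0.        , 394.71623004, 192.91619102],
       [  0.        ,   0.        ,   1.        ]]), 'k1': 0.024106087235954997, 'xyz': array([ 0.49444076, -1.01788466,  0.84454791]), 'attitude': array([-2.248767  ,  0.01263262, -0.13674896])}
[-0.75471199 -0.67248215 -0.76989993] [2.18514659 1.77681353 0.66256454]
{'mtx': array([[410.51464343,   0.        , 258.73545005],
       [  0.        , 410.51464343, 193.8607915 ],
       [  0.        ,   0.        ,   1.        ]]), 'k1': 0.028458775679454994, 'xyz': array([ 0.27187206, -0.12167327,  1.54504775]), 'attitude': array([-2.92112535e+00,  1.15868224e-03, -1.67226175e+00])}
[-0.32457418 -1.88447059 -0.7799524 ] [2.17164867 1.32812348 0.79941091]
0.011
```

View pics/side0.png

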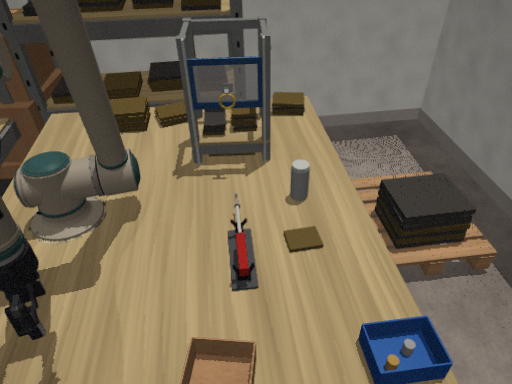

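View pics/top0.png

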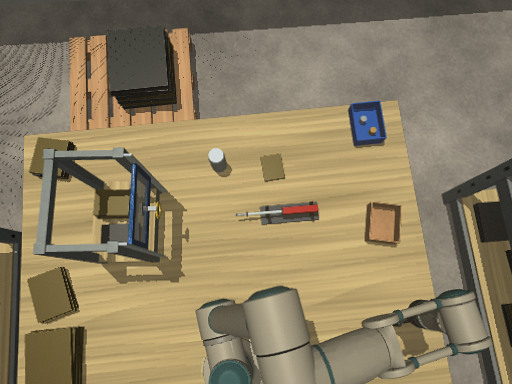

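The side view shows the ring at about (227,100), the red handle at about (243,255) and the hook tip near (237,198). In the top view the rod runs from (318,211) to (237,214), and the ring is at about (155,210). Next I'll measure them.

```bash
python3 - <<'E'
from h import *
for n in('side','top'):
    z=np.load(f'pics/{n}0.npz');p,d=z['p'].astype(int),z['d'];W=cloud(n,d)
    r,g,b=p[...,0],p[...,1],p[...,2]
    hsv=cv2.cvtColor(z['p'],cv2.COLOR_RGB2HSV).astype(int);H,S,V=hsv[...,0],hsv[...,1],hsv[...,2]
    inb=(W[...,0]>.1)&(W[...,0]<1)&(W[...,2]>-.02)&(abs(W[...,1])<.7)
    def rep(name,m):
        m=m&inb; q=W[m]; vv,uu=np.nonzero(m)
        if len(q)<3: print(n,name,len(q));return
        print(n,name,len(q),'med',np.median(q,0).round(4),'p2',np.percentile(q,3,0).round(4),'p98',np.percentile(q,97,0).round(4),'px',uu.min(),uu.max(),vv.min(),vv.max())
        return q
    q=rep('red',((H<6)|(H>174))&(S>170)&(V>90))
    t=q[q[:,2]>np.percentile(q[:,2],60)]
    c=t.mean(0);u,s,vt=np.linalg.svd((t-c)[:,:2]);print('  axis',np.degrees(np.arctan2(vt[0,1],vt[0,0])),c, np.ptp((t-c)[:,:2]@vt.T,axis=0))
    q=rep('yel',(H>20)&(H<33)&(S>140)&(V>110)&(W[...,2]>.15))
    q=rep('blue',(H>100)&(H<125)&(S>140)&(W[...,2]>.1))
    if q is not None:
        c=q.mean(0);u,s,vt=np.linalg.svd(q-c,full_matrices=False);print('  normal',vt[2],'in-plane xy',np.degrees(np.arctan2(vt[2,1],vt[2,0])),s)
E
```

```text
side red 325 med [ 0.5307 -0.3016  0.0752] p2 [ 0.5207 -0.3597  0.0114] p98 [ 0.5418 -0.2339  0.0778] px 236 248 232 269
  axis -91.23815841550632 [ 0.53171417 -0.30043508  0.07661533] [0.12694317 0.02101657]
side yel 41 med [0.5407 0.1703 0.2875] p2 [0.5187 0.166  0.2491] p98 [0.5589 0.1766 0.3011] px 219 233 94 108
side blue 1034 med [0.5344 0.2112 0.3505] p2 [ 0.1877 -0.5409  0.2336] p98 [0.6552 0.2237 0.3981] px 0 261 57 338
  normal [ 0.12134414 -0.10245709 -0.98730854] in-plane xy -40.17611913387364 [5.2556073  2.39416011 2.09774362]
top red 223 med [ 0.5282 -0.2979  0.0737] p2 [ 0.5185 -0.3563  0.0615] p98 [ 0.5392 -0.2382  0.0798] px 283 317 205 213
  axis 88.50166332310572 [ 0.52919246 -0.2984565   0.07691857] [0.12342803 0.02107234]
top yel 40 med [0.536  0.1709 0.2833] p2 [0.5149 0.1678 0.2515] p98 [0.5544 0.1753 0.2999] px 155 160 202 217
top blue 172 med [0.5207 0.2165 0.399 ] p2 [0.4332 0.2045 0.3949] p98 [0.6409 0.2262 0.4026] px 128 149 165 243
  normal [ 0.0825642   0.99641975 -0.01818883] in-plane xy 85.26324324637307 [0.80314536 0.22514098 0.0442444 ]
```

```bash
python3 - <<'E'
import cv2
a=cv2.imread('pics/side0.png');b=cv2.imread('pics/top0.png')
cv2.imwrite('pics/c1.png',cv2.resize(a[60:150,170:290],None,fx=6,fy=6,interpolation=cv2.INTER_CUBIC))
cv2.imwrite('pics/c2.png',cv2.resize(a[180:300,190:340],None,fx=5,fy=5,interpolation=cv2.INTER_CUBIC))
cv2.imwrite('pics/c3.png',cv2.resize(b[140:260,100:330],None,fx=3.4,fy=3.4,interpolation=cv2.INTER_CUBIC))
E
```

```text
(no output)
```

View pics/c1.png

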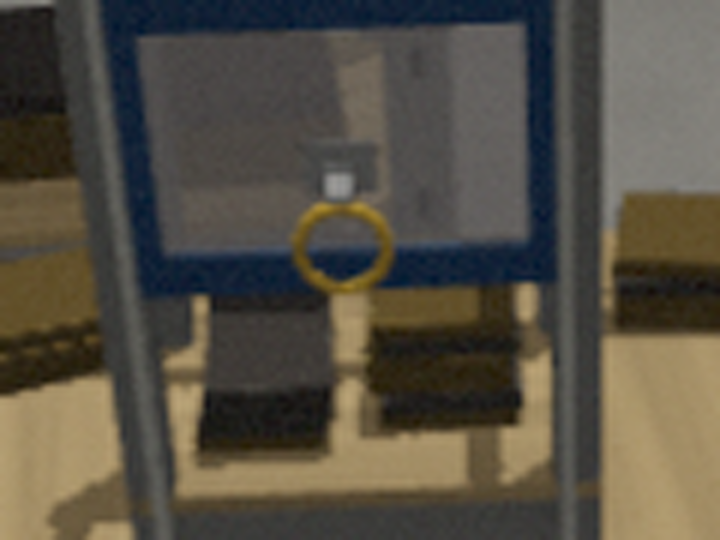

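View pics/c2.png

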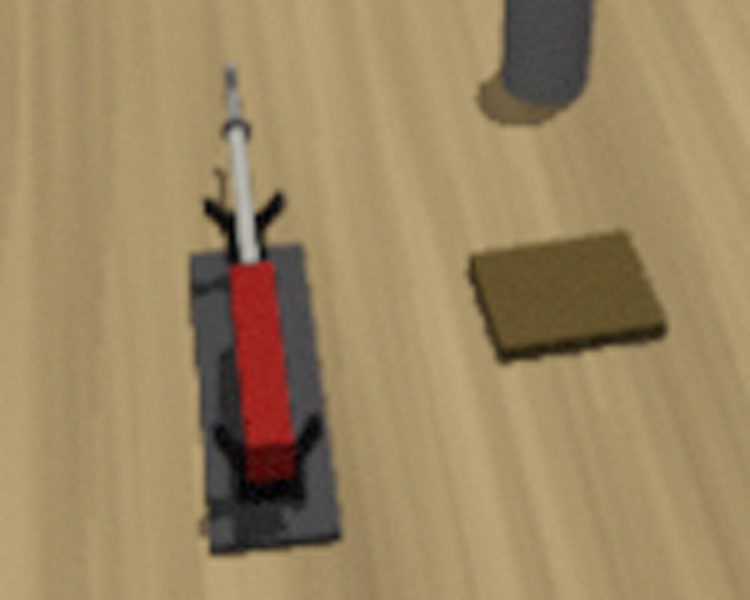

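View pics/c3.png

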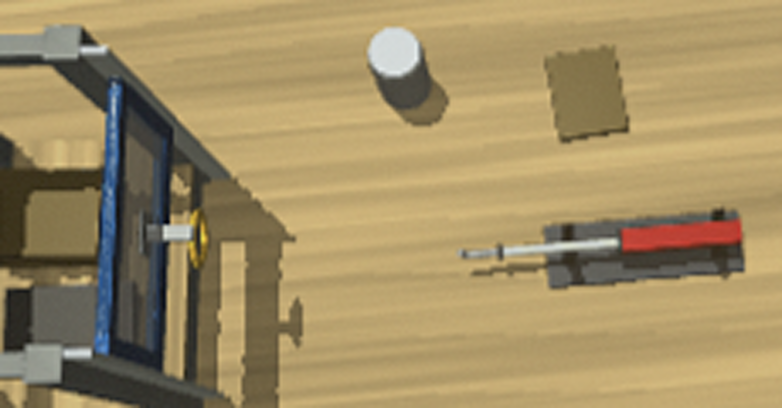

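```bash
cat > m.py <<'E'
from h import *
from scipy.optimize import least_squares
def masks(p):
    hsv=cv2.cvtColor(p,cv2.COLOR_RGB2HSV).astype(int);return hsv[...,0],hsv[...,1],hsv[...,2]
E
python3 - <<'E'
from m import *
obs={}
for n in('side','top'):
    z=np.load(f'pics/{n}0.npz');p,d=z['p'],z['d'];W=cloud(n,d);H,S,V=masks(p)
    # rod by depth : points between the cradles, higher than z
    m=(W[...,0]>.48)&(W[...,0]<.6)&(W[...,1]>-.2)&(W[...,1]<-.06)&(W[...,2]>.045)&(W[...,2]<.1)&(S<80)&(V>90)
    q=W[m]; vv,uu=np.nonzero(m);print(n,'shaft',len(q),q.mean(0).round(4),np.ptp(q,axis=0).round(3))
    pf=np.polyfit(q[:,1],q[:,0],1);print(' dx/dy',pf, 'yaw',90-np.degrees(np.arctan(pf[0])),'x at y=-.3',np.polyval(pf,-.3),'x at -.08',np.polyval(pf,-.08), 'z fit',np.polyfit(q[:,1],q[:,2],1), 'ymax',q[:,1].max())
    # bay frame front faces, plane of blue frame
    m=(H>100)&(H<125)&(S>120)&(W[...,2]>.2)&(W[...,2]<.42)&(W[...,1]>.15)&(W[...,1]<.26)&(W[...,0]>.3)&(W[...,0]<.75)
    q=W[m]; 
    for _ in range(6):
        pf=np.polyfit(q[:,0],q[:,1],1); r=q[:,1]-np.polyval(pf,q[:,0]); q=q[abs(r)<max(.006,2.5*r.std()*.7)]
    print(n,'blue n',len(q),'slope yaw in-bay',90+np.degrees(np.arctan(pf[0])),'y at x=.537',np.polyval(pf,.537), q.min(0).round(3),q.max(0).round(3), r.std())
    H0=(H>18)&(H<34)&(S>110)&(V>90)&(W[...,2]>.2)&(W[...,0]>.5)&(W[...,0]<.58)&(W[...,1]<.19)&(W[...,1]>.14)
    vv,uu=np.nonzero(H0);obs[n]=np.c_[uu,vv];print(n,'ring px',len(uu),uu.min(),uu.max(),vv.min(),vv.max(), W[H0].mean(0))
np.savez('ringobs.npz',**obs)
E
```

```text
side shaft 105 [ 0.5354 -0.1332  0.0641] [0.013 0.138 0.034]
 dx/dy [0.02898165 0.53924087] yaw 88.33993858009879 x at y=-.3 0.5305463762250425 x at -.08 0.536922338722993 z fit [0.03051122 0.06811723] ymax -0.0601755887294837
side blue n 1053 slope yaw in-bay 85.37116469607803 y at x=.537 0.212245698429321 [0.426 0.198 0.229] [0.658 0.226 0.401] 0.0023872323133471646
side ring px 72 219 234 94 108 [0.54010492 0.1706375  0.27659895]
top shaft 99 [ 0.5334 -0.1319  0.0643] [0.012 0.139 0.023]
 dx/dy [0.02326615 0.5365182 ] yaw 88.6671884269552 x at y=-.3 0.5295383595032321 x at -.08 0.5346569118408665 z fit [0.0015565  0.06450805] ymax -0.06010292367634283
top blue n 275 slope yaw in-bay 84.97931240387872 y at x=.537 0.21488278083558998 [0.424 0.201 0.229] [0.652 0.229 0.405] 0.0032502457350992633
top ring px 59 155 160 201 217 [0.53680775 0.17043837 0.27656863]
```

```bash
python3 -m handwheel '{"delta_pos":[[0.047,0.034,-0.01],[0.047,0.034,-0.01],[0.047,0.034,-0.01],[0.047,0.034,-0.01],[0.047,0.034,-0.01],[0.047,0.034,-0.01],[0.047,0.034,-0.01],[0.047,0.034,-0.01]],"rot":[[0,0,9],[0,0,9],[0,0,9],[0,0,9],[0,0,9],[0,0,9],[0,0,9],[0,0,9]],"jaw":[0.085,0.085,0.085,0.085,0.085,0.085,0.085,0.085]}'
python3 - <<'E'
from m import *
o=np.load('ringobs.npz')
t=np.linspace(0,2*np.pi,200)
def pts(x):
    yaw=x[3]; e=np.array([-np.sin(yaw),np.cos(yaw),0])
    return x[:3]+.024*(np.cos(t)[:,None]*e+np.sin(t)[:,None]*[0,0,1])
from scipy.spatial import cKDTree
def f(x):
    r=[]
    for n in o.files:
        c=proj(n,pts(x)); r.append(cKDTree(c).query(o[n])[0]); r.append(0.5*cKDTree(o[n]).query(c[::4])[0])
    r.append([ (x[3]-np.radians(85.2))/np.radians(2)])
    return np.concatenate(r)
s=least_squares(f,[.538,.1705,.277,np.radians(85.2)],diff_step=1e-4)
print(s.x[:3],np.degrees(s.x[3]),s.cost, np.sqrt(np.mean(s.fun**2)))
ob=ctrl.get_obs();print(ob['eef_pos'],np.degrees(ob['tool_rot']))
E
```

```text
time: 1.1
eef_pos: [0.5364, -0.2753, 0.1567]
tool_rot: [-3.14, 0.001, 1.561]
force: [-0.4, -0.1, 0.1]
opening: 0.0852
[0.53898357 0.17095052 0.27531789] 85.46421420678412 27.232109529308172 0.4845199324154054
[ 0.53639432 -0.27530029  0.15665298] [-1.79889805e+02  3.44727953e-02  8.94138780e+01]
```

```bash
python3 -m handwheel '{"delta_pos":[[-0.006,-0.007,0],[0,0,-0.04],[0,0,-0.03],[0,0,-0.025],[0,0,0]],"rot":[[0,0,-0.9],[0,0,0],[0,0,0],[0,0,0],[0,0,0]],"jaw":[0.085,0.085,0.085,0.085,0.085]}'
python3 - <<'E'
from m import *
snap('side','side1');snap('top','top1')
ob=ctrl.get_obs();print(ob['eef_pos'],np.degrees(ob['tool_rot']),ob['force'])
import cv2
a=cv2.imread('pics/side1.png');b=cv2.imread('pics/top1.png')
A=cv2.resize(a[170:300,170:300],(400,400));B=cv2.resize(b[160:260,220:320],(400,400))
cv2.imwrite('pics/c4.png',np.hstack([A,B]))
E
```

```text
time: 1.72
eef_pos: [0.5301, -0.2806, 0.0574]
tool_rot: [-3.136, -0.0, 1.547]
force: [0.9, -0.2, 0.2]
opening: 0.0852
[ 0.5321282  -0.28167476  0.0597619 ] [-1.79970240e+02  1.40289398e-01  8.86748139e+01] [ 0.48441003  0.29421465 -0.25264251]
```

View pics/c4.png

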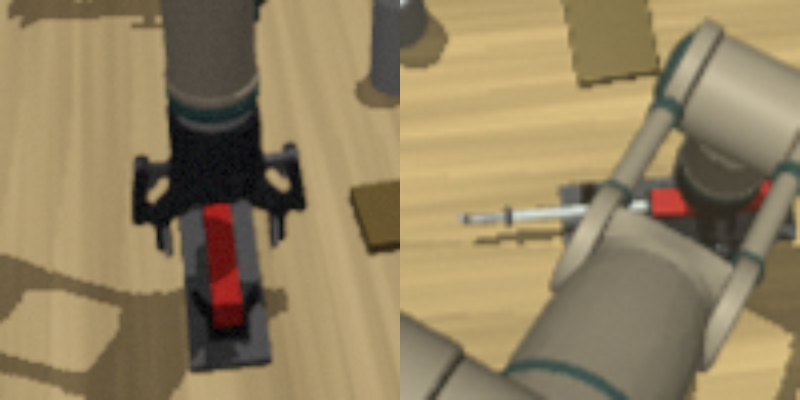

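The crops show the open fingers on either side of the handle, centred and clear of the cradles. I'll go down a little further and close.

```bash
python3 -m handwheel '{"delta_pos":[[0,0,-0.006],[0,0,0],[0,0,0],[0,0,0],[0,0,0],[0,0,0]],"rot":[[0,0,0],[0,0,0],[0,0,0],[0,0,0],[0,0,0],[0,0,0]],"jaw":[0.085,0.02,0.02,0.02,0.02,0.02]}'
python3 - <<'E'
from m import *
for i in range(1):
    ob=ctrl.get_obs();print(ob['eef_pos'],np.degrees(ob['tool_rot']),ob['force'],ob['opening'])
E
```

```text
time: 2.58
eef_pos: [0.5333, -0.2834, 0.0573]
tool_rot: [3.137, 0.006, 1.547]
force: [-0.8, -0.2, -1.1]
opening: 0.0231
[ 0.53326012 -0.28343572  0.05734649] [179.7576145    0.3630995   88.61182568] [-0.8086232  -0.17349528 -1.05284691] 0.023124567991678887
```

```bash
python3 -m handwheel '{"delta_pos":[[0,0,0.02],[0,0,0.03],[0,0,0.04],[0,0,0.04],[0,0,0.04],[0,0,0.03],[0,0,0]],"rot":[[0,0,0],[0,0,0],[0,0,0],[0,0,0],[0,0,0],[0,0,0],[0,0,0]],"jaw":[0.02,0.02,0.02,0.02,0.02,0.02,0.02]}'
python3 - <<'E'
from m import *
ps,ds=snap('side','side2');pt,dt=snap('top','top2')
ob=ctrl.get_obs();print(ob['eef_pos'],np.degrees(ob['tool_rot']),ob['force'],ob['opening'])
a=cv2.imread('pics/side2.png');b=cv2.imread('pics/top2.png')
A=cv2.resize(a[100:300,150:350],(400,400));B=cv2.resize(b[140:290,150:300],(400,400))
cv2.imwrite('pics/c5.png',np.hstack([A,B]))
E
```

```text
time: 3.45
eef_pos: [0.5318, -0.2811, 0.2586]
tool_rot: [-3.141, 0.002, 1.548]
force: [-1.0, -0.0, -2.2]
opening: 0.0235
[ 0.5301582  -0.2801159   0.25533279] [-1.79662000e+02 -1.13363372e-01  8.86727098e+01] [-0.69815082  0.36572653 -2.23500961] 0.023202762044133914
```

View pics/c5.png

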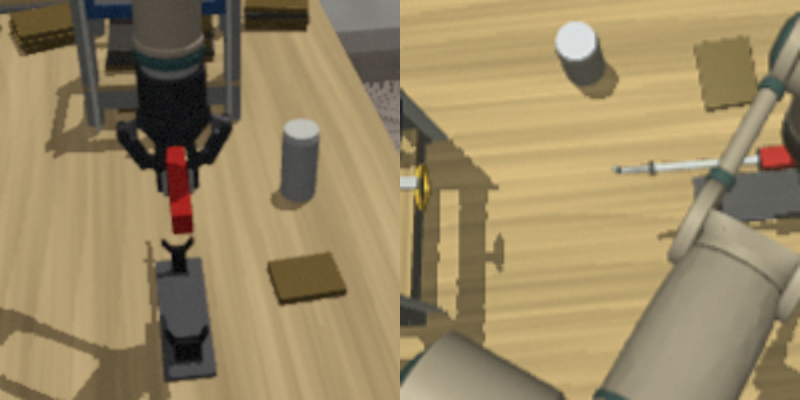

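```bash
cat > rod.py <<'E'
from m import *
import sys
def rod(tag,zlo,zhi,ylo,yhi,xlo=.45,xhi=.6,n='top'):
    z=np.load(f'pics/{tag}.npz');W=cloud(n,z['d']);H,S,V=masks(z['p'])
    m=(W[...,0]>xlo)&(W[...,0]<xhi)&(W[...,1]>ylo)&(W[...,1]<yhi)&(W[...,2]>zlo)&(W[...,2]<zhi)&(S<90)
    q=W[m];q=q[np.argsort(q[:,1])]
    return q
if __name__=='__main__':
    a=[float(v) for v in sys.argv[2:]]
    q=rod(sys.argv[1],*a)
    b=np.arange(a[2],a[3],.01)
    for l in b:
        s=q[(q[:,1]>=l)&(q[:,1]<l+.01)]
        if len(s): print(round(l,3),len(s),np.median(s,0).round(4),np.ptp(s[:,0]).round(3),s[:,2].max().round(4))
    print('ymax',q[:,1].max())
E
python3 rod.py top2 .22 .33 -.24 -.0 .48 .6
```

```text
-0.23 13 [ 0.5328 -0.226   0.2708] 0.019 0.2747
-0.22 8 [ 0.534  -0.2153  0.2648] 0.008 0.2673
-0.21 2 [ 0.5302 -0.2083  0.2621] 0.003 0.2634
-0.19 1 [ 0.5371 -0.18    0.2666] 0.0 0.2666
-0.18 8 [ 0.5354 -0.1735  0.2637] 0.008 0.2702
-0.17 12 [ 0.5323 -0.1652  0.2643] 0.009 0.2681
-0.16 9 [ 0.5337 -0.1541  0.2632] 0.007 0.264
-0.15 9 [ 0.5348 -0.1446  0.2649] 0.007 0.2682
-0.14 10 [ 0.5348 -0.1349  0.263 ] 0.009 0.2704
-0.13 10 [ 0.5341 -0.1254  0.2627] 0.01 0.267
-0.12 8 [ 0.5338 -0.1157  0.2628] 0.006 0.2672
-0.11 10 [ 0.5354 -0.1061  0.2642] 0.007 0.2659
-0.1 12 [ 0.5335 -0.0967  0.2665] 0.011 0.2729
-0.09 6 [ 0.5364 -0.0838  0.2603] 0.004 0.2661
-0.08 9 [ 0.5356 -0.0742  0.2621] 0.006 0.267
-0.07 9 [ 0.536  -0.0648  0.263 ] 0.007 0.268
-0.06 7 [ 0.5354 -0.0562  0.2758] 0.006 0.2774
ymax -0.052715890677036775
```

```bash
python3 -m handwheel '{"delta_pos":[[-0.003,0.035,0.003],[-0.004,0.045,0.003],[-0.004,0.045,0.003],[-0.004,0.035,0.002],[0,0.015,0],[0,0,0]],"rot":[[0,0,-1],[0,0,-1],[0,0,-1],[0,0,-0.3],[0,0,0],[0,0,0]],"jaw":[0.02,0.02,0.02,0.02,0.02,0.02]}'
cat > look.py <<'E'
from m import *
import sys
k=sys.argv[1]
snap('side','side'+k);snap('top','top'+k)
ob=ctrl.get_obs();print(ob['time'],ob['eef_pos'],np.degrees(ob['tool_rot']),ob['force'],ob['opening'])
a=cv2.imread(f'pics/side{k}.png');b=cv2.imread(f'pics/top{k}.png')
A=cv2.resize(a[60:210,150:300],(400,400));B=cv2.resize(b[140:290,120:270],(400,400))
cv2.imwrite(f'pics/v{k}.png',np.hstack([A,B]))
E
python3 look.py 3; python3 rod.py top3 .22 .33 -.06 .16 .48 .6
```

```text
time: 4.3
eef_pos: [0.5091, -0.0993, 0.252]
tool_rot: [-3.113, -0.01, 1.486]
force: [0.5, 0.4, -1.4]
opening: 0.0231
4.4 [ 0.509453   -0.10051448  0.25235527] [-178.42115917   -0.52620955   85.06289407] [ 1.20588663  0.52754119 -1.82868099] 0.02292360771564443
-0.05 15 [ 0.5149 -0.0454  0.2607] 0.021 0.2679
-0.04 13 [ 0.5152 -0.0342  0.2577] 0.011 0.2633
-0.03 9 [ 0.5154 -0.0245  0.2599] 0.006 0.2617
-0.02 9 [ 0.5159 -0.015   0.2605] 0.006 0.2648
-0.01 2 [ 0.5156 -0.0083  0.2578] 0.002 0.2606
0.01 2 [0.5211 0.0196 0.2612] 0.003 0.2619
0.02 10 [0.5205 0.026  0.2603] 0.008 0.2619
0.03 9 [0.5209 0.0354 0.2593] 0.007 0.2684
0.04 9 [0.522  0.0448 0.2609] 0.007 0.2623
0.05 10 [0.5229 0.0548 0.2596] 0.007 0.2679
0.06 8 [0.5237 0.0639 0.2614] 0.008 0.2654
0.07 14 [0.5244 0.0766 0.2614] 0.011 0.2683
0.08 10 [0.5255 0.0863 0.2604] 0.012 0.2692
0.09 7 [0.5267 0.0959 0.2619] 0.007 0.2642
0.1 6 [0.5263 0.1053 0.2597] 0.004 0.2652
0.11 9 [0.529  0.117  0.2622] 0.006 0.2706
0.12 5 [0.5278 0.1226 0.2702] 0.007 0.2757
ymax 0.12492846783322945
```

View pics/v3.png

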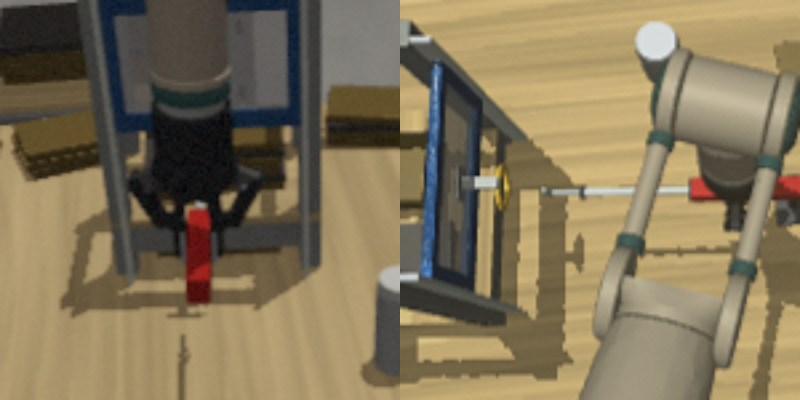

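```bash
python3 -m handwheel '{"delta_pos":[[0.005,0,0.016],[0,0,0]],"rot":[[-1.2,0,0],[0,0,0]],"jaw":[0.02,0.02]}'
python3 look.py 4; python3 rod.py top4 .22 .33 -.04 .16 .48 .6
```

```text
time: 4.65
eef_pos: [0.5157, -0.1029, 0.2694]
tool_rot: [-3.117, 0.014, 1.482]
force: [0.5, -0.0, -2.0]
opening: 0.023
4.75 [ 0.5143279  -0.10248909  0.26792116] [-178.38974648    0.75756912   84.91266769] [ 0.30937307  0.6903908  -1.85728462] 0.023430740918702474
-0.04 9 [ 0.5205 -0.0356  0.273 ] 0.007 0.2779
-0.03 10 [ 0.5221 -0.026   0.2739] 0.007 0.2753
-0.02 11 [ 0.5227 -0.0143  0.273 ] 0.007 0.279
-0.01 7 [ 0.5237 -0.0047  0.2738] 0.007 0.2775
0.02 5 [0.5299 0.0268 0.2759] 0.005 0.2776
0.03 10 [0.5282 0.0348 0.2735] 0.008 0.2772
0.04 10 [0.5297 0.0457 0.2733] 0.007 0.276
0.05 9 [0.5305 0.0553 0.2729] 0.007 0.2765
0.06 9 [0.5315 0.0646 0.2732] 0.008 0.2764
0.07 16 [0.5305 0.0758 0.2746] 0.012 0.2799
0.08 6 [0.5307 0.0867 0.2735] 0.005 0.2748
0.09 6 [0.5333 0.0961 0.2725] 0.003 0.2748
0.1 6 [0.534  0.1053 0.2727] 0.004 0.2751
0.11 9 [0.5348 0.1171 0.2764] 0.008 0.2851
0.12 2 [0.5364 0.1213 0.2868] 0.005 0.2902
ymax 0.12185411797412626
```

```bash
python3 -m handwheel '{"delta_pos":[[0.002,0.02,0],[0.002,0.02,0],[0.001,0.02,0],[0.001,0.012,0],[0,0,0]],"rot":[[0,0,0],[0,0,0],[0,0,0],[0,0,0],[0,0,0]],"jaw":[0.02,0.02,0.02,0.02,0.02]}'
python3 look.py 5; python3 rod.py top5 .22 .33 .04 .22 .50 .57
```

```text
time: 5.38
eef_pos: [0.5196, -0.0252, 0.2672]
tool_rot: [-3.112, 0.011, 1.481]
force: [1.4, -0.1, -2.2]
opening: 0.0231
5.475 [ 0.51968949 -0.02626173  0.26715044] [-178.28563799    0.64882497   84.79589561] [-0.03818156 -0.70066921 -1.60157273] 0.023195193405936232
0.04 10 [0.5264 0.0458 0.2711] 0.007 0.2757
0.05 8 [0.5263 0.0552 0.2729] 0.007 0.2779
0.06 9 [0.5284 0.0648 0.2724] 0.007 0.2783
0.07 9 [0.5293 0.074  0.2726] 0.007 0.2749
0.08 6 [0.53   0.0832 0.2727] 0.006 0.2756
0.11 6 [0.534  0.1166 0.2724] 0.007 0.2757
0.12 9 [0.5341 0.1239 0.2715] 0.007 0.2782
0.13 11 [0.5357 0.1343 0.2728] 0.007 0.2751
0.14 9 [0.537 0.146 0.272] 0.007 0.2761
0.15 16 [0.5351 0.1536 0.2708] 0.016 0.2827
0.16 8 [0.5373 0.1667 0.2756] 0.008 0.3067
0.17 19 [0.5364 0.1753 0.3033] 0.013 0.3081
0.18 15 [0.5378 0.185  0.304 ] 0.013 0.3082
0.19 17 [0.5384 0.1941 0.3046] 0.014 0.3083
0.2 39 [0.5447 0.2086 0.3047] 0.039 0.3217
0.21 137 [0.5258 0.2141 0.2942] 0.069 0.3296
ymax 0.2178515680083648
```

View pics/v5.png

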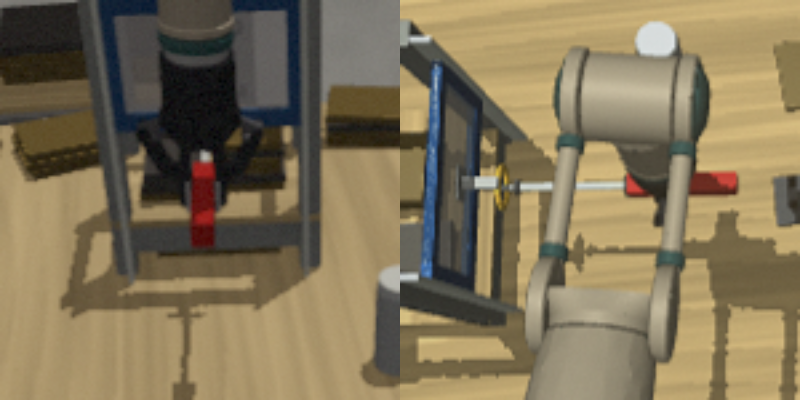

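```bash
python3 -m handwheel '{"delta_pos":[[0,-0.002,-0.006],[0,0,-0.008],[0,0,-0.012],[0,0,-0.014],[0,0,-0.014],[0,0,-0.014],[0,0,0]],"rot":[[0,0,0],[0,0,0],[0,0,0],[0,0,0],[0,0,0],[0,0,0],[0,0,0]],"jaw":[0.02,0.02,0.02,0.02,0.02,0.02,0.02]}'
python3 look.py 6; python3 rod.py top6 .17 .30 .04 .20 .50 .57
```

```text
time: 6.35
eef_pos: [0.5187, -0.0294, 0.1937]
tool_rot: [-3.11, 0.01, 1.477]
force: [-0.6, -0.6, -2.2]
opening: 0.0231
6.45 [ 0.51954536 -0.02950417  0.19493611] [-178.29509534    0.58106971   84.64946656] [ 0.44069333  0.16715261 -1.83611838] 0.0230921298182068
0.04 8 [0.5266 0.0452 0.1986] 0.007 0.203
0.05 10 [0.5273 0.0545 0.1999] 0.008 0.2067
0.06 9 [0.5282 0.066  0.2011] 0.007 0.2045
0.07 8 [0.5283 0.0749 0.201 ] 0.006 0.2064
0.08 1 [0.5277 0.0808 0.1943] 0.0 0.1943
0.1 4 [0.5344 0.1091 0.2005] 0.007 0.2018
0.11 8 [0.5339 0.116  0.2013] 0.006 0.2041
0.12 9 [0.5348 0.126  0.1998] 0.007 0.2035
0.13 9 [0.5361 0.1362 0.2011] 0.007 0.2035
0.14 11 [0.5364 0.1461 0.2023] 0.013 0.2079
0.15 10 [0.5381 0.1541 0.1999] 0.014 0.2071
0.16 9 [0.5376 0.1648 0.2011] 0.007 0.2451
0.17 19 [0.5369 0.175  0.24  ] 0.013 0.2462
0.18 14 [0.5379 0.1848 0.2438] 0.012 0.249
0.19 13 [0.5388 0.1942 0.2415] 0.011 0.2479
ymax 0.1982733402546757
```

View pics/v6.png

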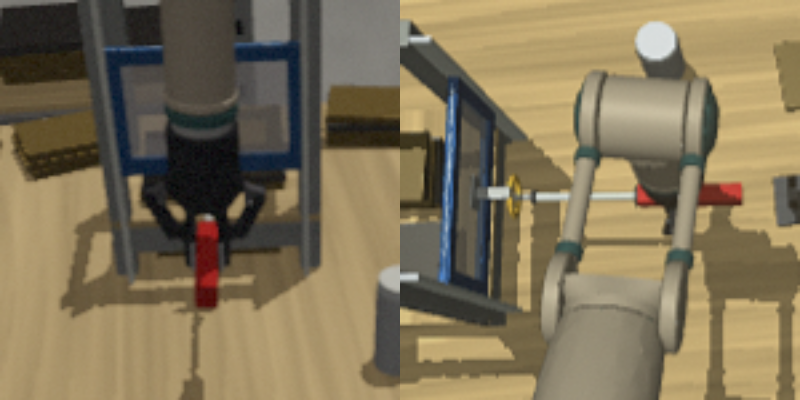

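```bash
python3 -m handwheel '{"delta_pos":[[0,0,-0.014],[0,0,-0.014],[0,0,-0.014],[0,0,-0.014],[0,0,-0.01],[0,0,0]],"rot":[[0,0,0],[0,0,0],[0,0,0],[0,0,0],[0,0,0],[0,0,0]],"jaw":[0.02,0.02,0.02,0.02,0.02,0.02]}'
python3 look.py 7; python3 rod.py top7 .08 .25 .04 .20 .50 .57
```

```text
time: 7.2
eef_pos: [0.5198, -0.0295, 0.1249]
tool_rot: [-3.113, 0.01, 1.478]
force: [-0.2, 0.4, -1.4]
opening: 0.0233
7.3 [ 0.5203863  -0.02965126  0.12575615] [-178.45646233    0.59228502   84.66243037] [-1.30633903 -0.85069583 -2.12852916] 0.023063606767871784
0.04 9 [0.5273 0.0455 0.1329] 0.008 0.1377
0.05 9 [0.5289 0.056  0.1342] 0.008 0.1374
0.06 8 [0.5288 0.0657 0.1343] 0.008 0.1389
0.07 7 [0.5301 0.0733 0.1352] 0.006 0.1406
0.1 5 [0.5321 0.1066 0.1384] 0.008 0.1442
0.11 8 [0.5343 0.1139 0.1357] 0.008 0.1397
0.12 9 [0.535  0.1251 0.1363] 0.007 0.1396
0.13 9 [0.5368 0.1344 0.1377] 0.008 0.1406
0.14 11 [0.5371 0.1453 0.1376] 0.013 0.1409
0.15 9 [0.5385 0.1518 0.1393] 0.015 0.1411
0.16 8 [0.539  0.1667 0.1351] 0.01 0.1776
0.17 21 [0.5368 0.1731 0.179 ] 0.014 0.1836
0.18 11 [0.5385 0.1862 0.1798] 0.013 0.1895
0.19 12 [0.5402 0.1937 0.1798] 0.011 0.1854
ymax 0.19950251818511666
```

View pics/v7.png

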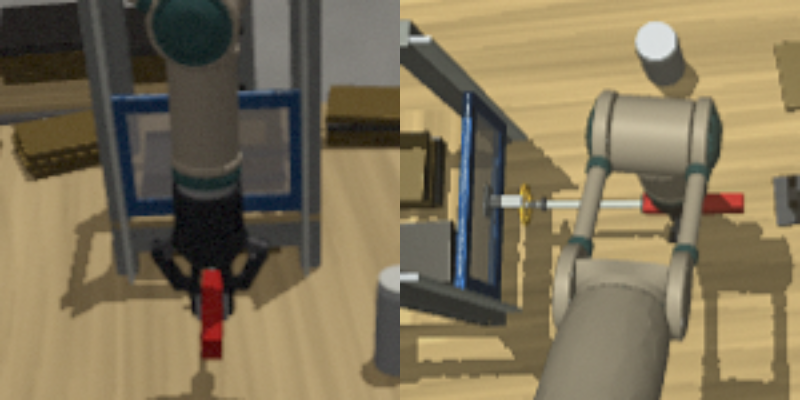

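```bash
python3 -m handwheel '{"delta_pos":[[0,0,-0.005],[0,0,-0.005],[0,0,-0.004],[0,0,-0.003],[0,0,0]],"rot":[[0,0,0],[0,0,0],[0,0,0],[0,0,0],[0,0,0]],"jaw":[0.02,0.02,0.02,0.02,0.02]}'
python3 look.py 8; python3 rod.py top8 .07 .25 .04 .20 .50 .57
```

```text
time: 7.92
eef_pos: [0.5211, -0.0297, 0.1089]
tool_rot: [-3.117, 0.01, 1.478]
force: [-0.6, 0.2, 0.1]
opening: 0.0231
8.025 [ 0.52119955 -0.02975762  0.10917238] [-178.60704384    0.59621842   84.68932906] [-0.74289809  0.58755985 -0.09206627] 0.022685692430715117
0.04 8 [0.5302 0.044  0.1158] 0.008 0.119
0.05 9 [0.5307 0.0542 0.1192] 0.009 0.1216
0.06 9 [0.5321 0.0646 0.1175] 0.008 0.1207
0.07 6 [0.5334 0.0737 0.1179] 0.008 0.1218
0.1 5 [0.5393 0.1064 0.12  ] 0.007 0.1226
0.11 11 [0.5371 0.1164 0.1209] 0.008 0.1249
0.12 6 [0.5376 0.1252 0.1215] 0.007 0.123
0.13 9 [0.5385 0.134  0.1205] 0.009 0.123
0.14 11 [0.5403 0.145  0.1213] 0.014 0.1227
0.15 9 [0.5395 0.1513 0.1235] 0.014 0.1266
0.16 11 [0.5385 0.1678 0.1222] 0.01 0.1655
0.17 14 [0.5379 0.174  0.1648] 0.011 0.1719
0.18 12 [0.537  0.1838 0.1652] 0.011 0.1756
0.19 14 [0.5391 0.1948 0.1664] 0.011 0.1717
ymax 0.19984704177693552
```

```bash
python3 -m handwheel '{"delta_pos":[[0,0,-0.003],[0,0,-0.002],[0,0,0]],"rot":[[0,0,0],[0,0,0],[0,0,0]],"jaw":[0.02,0.02,0.02]}'
python3 look.py 9; python3 rod.py top9 .07 .25 .04 .20 .50 .57
```

```text
time: 8.4
eef_pos: [0.5213, -0.0296, 0.1043]
tool_rot: [-3.118, 0.01, 1.478]
force: [-1.1, -1.0, 0.4]
opening: 0.0235
8.5 [ 0.52132825 -0.02965755  0.10437139] [-178.63616594    0.58107707   84.69994671] [-1.13493363 -0.15404625  1.57471596] 0.0229560672698832
0.04 9 [0.5306 0.045  0.1133] 0.009 0.1179
0.05 9 [0.5312 0.0544 0.1169] 0.008 0.1206
0.06 9 [0.5319 0.0657 0.1161] 0.008 0.1195
0.07 6 [0.5332 0.0736 0.1196] 0.008 0.1205
0.1 5 [0.5355 0.1058 0.1192] 0.009 0.1232
0.11 10 [0.5369 0.1135 0.1197] 0.009 0.1236
0.12 8 [0.5389 0.1242 0.1152] 0.008 0.123
0.13 9 [0.5387 0.1344 0.1208] 0.008 0.1241
0.14 12 [0.5399 0.1459 0.1212] 0.013 0.1306
0.15 7 [0.5387 0.1548 0.1221] 0.007 0.1279
0.16 12 [0.5381 0.1682 0.1249] 0.011 0.1678
0.17 17 [0.537  0.1743 0.1659] 0.012 0.1705
0.18 9 [0.5393 0.1874 0.1637] 0.012 0.168
0.19 12 [0.5407 0.1949 0.1656] 0.012 0.169
ymax 0.19979145463459935
```

View pics/v9.png

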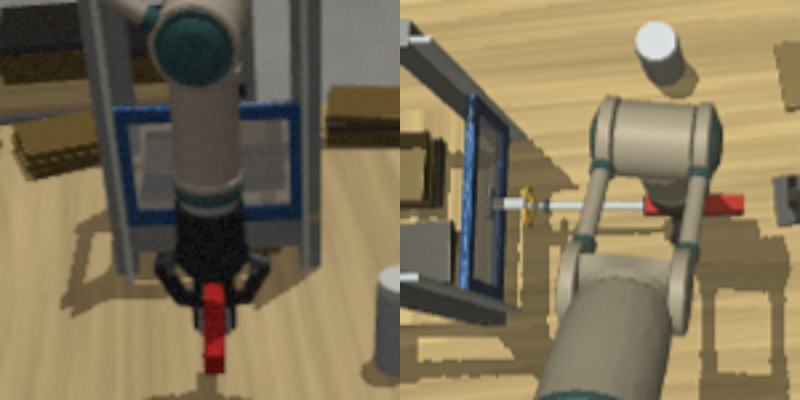

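```bash
python3 - <<'E'
from m import *
for k in '0','7','8','9':
  for n in('side','top'):
    z=np.load(f'pics/{n}{k}.npz');W=cloud(n,z['d']);H,S,V=masks(z['p'])
    m=(H>100)&(H<125)&(S>120)&(W[...,1]>.19)&(W[...,1]<.24)&(W[...,0]>.41)&(W[...,0]<.67)&(W[...,2]>.05)
    q=W[m];print(k,n,len(q),np.percentile(q[:,2],[.5,2,98,99.5]).round(4))
    # pixel rows of lower edge in columns
    if n=='side':
      for c in (200,206,212,250,256):
        r=np.nonzero(m[:,c])[0]
        if len(r): print('   col',c,r.min(),r.max())
# predicted px for shutter frame corners at heights
for s in (.142,0,.003):
  print(s,proj('side',[[.43,.203,.09+s],[.43,.203,.26+s],[.645,.221,.09+s],[.645,.221,.26+s]]).round(1).tolist())
E
```

```text
0 side 1079 [0.2311 0.2324 0.3992 0.4002]
   col 200 59 108
   col 206 59 108
   col 212 59 107
   col 250 57 106
   col 256 57 106
0 top 289 [0.2494 0.2507 0.4033 0.404 ]
7 side 625 [0.107  0.1085 0.2726 0.2748]
   col 200 98 140
   col 206 97 139
   col 212 97 139
   col 250 96 138
   col 256 96 138
7 top 185 [0.1219 0.124  0.2795 0.2813]
8 side 656 [0.0923 0.0942 0.2605 0.2615]
   col 200 101 144
   col 206 100 143
   col 212 100 143
   col 250 99 142
   col 256 99 141
8 top 136 [0.1074 0.1099 0.2636 0.2647]
9 side 640 [0.0919 0.0935 0.2594 0.2608]
   col 200 100 144
   col 206 100 143
   col 212 100 143
   col 250 100 142
   col 256 100 141
9 top 184 [0.1084 0.1101 0.2644 0.2666]
0.142 [[194.5, 111.0], [187.8, 60.4], [257.6, 103.9], [256.6, 54.2]]
0 [[199.2, 147.2], [193.5, 103.2], [258.3, 139.7], [257.4, 96.3]]
0.003 [[199.1, 146.5], [193.4, 102.4], [258.3, 139.0], [257.4, 95.5]]
```

```bash
python3 -m handwheel '{"delta_pos":[[0,0,-0.004],[0,0,-0.003],[0,0,0]],"rot":[[0,0,0],[0,0,0],[0,0,0]],"jaw":[0.02,0.02,0.02]}'
python3 look.py 10; python3 rod.py top10 .07 .25 .04 .20 .50 .57
python3 - <<'E'
from m import *
for k in ['9','10']:
  for n in('side','top'):
    z=np.load(f'pics/{n}{k}.npz');W=cloud(n,z['d']);H,S,V=masks(z['p'])
    m=(H>100)&(H<125)&(S>120)&(W[...,1]>.19)&(W[...,1]<.24)&(W[...,0]>.41)&(W[...,0]<.67)&(W[...,2]>.05)
    q=W[m];print(k,n,len(q),np.percentile(q[:,2],[.5,2,98,99.5]).round(4))
E
```

```text
time: 8.88
eef_pos: [0.5212, -0.0295, 0.0969]
tool_rot: [-3.118, 0.01, 1.478]
force: [-0.7, -1.2, 1.5]
opening: 0.0234
8.975 [ 0.52127482 -0.02955362  0.09708923] [-178.63779492    0.57665659   84.71282492] [-1.00290018  0.22186224  0.52046638] 0.02313694901140518
0.04 6 [0.5298 0.045  0.1111] 0.004 0.1136
0.05 6 [0.5299 0.0551 0.115 ] 0.005 0.1161
0.06 6 [0.531  0.0653 0.114 ] 0.004 0.1147
0.07 4 [0.5318 0.0744 0.1151] 0.005 0.117
0.1 8 [0.5363 0.1065 0.1167] 0.008 0.1211
0.11 7 [0.5369 0.1145 0.1165] 0.008 0.1213
0.12 9 [0.5379 0.1239 0.1188] 0.009 0.1223
0.13 9 [0.5384 0.1348 0.1186] 0.009 0.1312
0.14 10 [0.5402 0.1451 0.1203] 0.013 0.1298
0.15 9 [0.5396 0.1517 0.1219] 0.015 0.1278
0.16 12 [0.5382 0.1682 0.124 ] 0.011 0.1685
0.17 14 [0.5383 0.173  0.1664] 0.012 0.1705
0.18 12 [0.5382 0.1835 0.1653] 0.011 0.1694
0.19 12 [0.5393 0.1943 0.1648] 0.012 0.1702
ymax 0.19888989039114702
9 side 640 [0.0919 0.0935 0.2594 0.2608]
9 top 184 [0.1084 0.1101 0.2644 0.2666]
10 side 644 [0.0906 0.0939 0.2594 0.2604]
10 top 184 [0.108  0.11   0.2641 0.2657]
```

```bash
python3 -m handwheel '{"delta_pos":[[0,0,0.005],[0,0,0.005],[0,0,0]],"rot":[[0,0,0],[0,0,0],[0,0,0]],"jaw":[0.02,0.02,0.02]}'
python3 look.py 11; python3 rod.py top11 .07 .25 -.02 .20 .50 .57
```

```text
time: 9.35
eef_pos: [0.5218, -0.03, 0.1075]
tool_rot: [-3.119, 0.011, 1.478]
force: [-0.1, 0.4, -1.2]
opening: 0.0228
9.45 [ 0.52142796 -0.02991302  0.10707898] [-178.64070817    0.63177799   84.70046344] [ 0.32064273 -0.41516916 -1.11172203] 0.022852477851920138
0.02 12 [0.5279 0.0231 0.1222] 0.022 0.1292
0.03 8 [0.5285 0.0348 0.1196] 0.008 0.1231
0.04 8 [0.5292 0.0435 0.1201] 0.007 0.1245
0.05 9 [0.5302 0.0535 0.1208] 0.007 0.1253
0.06 9 [0.5312 0.0642 0.1216] 0.008 0.1256
0.07 6 [0.5315 0.0729 0.1218] 0.007 0.1269
0.1 7 [0.5361 0.1059 0.1246] 0.007 0.1303
0.11 8 [0.5352 0.1152 0.1276] 0.008 0.1307
0.12 9 [0.5372 0.1259 0.1272] 0.008 0.1312
0.13 10 [0.5376 0.1364 0.1274] 0.007 0.1313
0.14 11 [0.5387 0.1466 0.1286] 0.01 0.1386
0.15 7 [0.5407 0.1532 0.1306] 0.012 0.136
0.16 10 [0.54   0.1672 0.1342] 0.011 0.1659
0.17 15 [0.5385 0.1741 0.1635] 0.013 0.1676
0.18 12 [0.5378 0.1851 0.1648] 0.012 0.1708
0.19 9 [0.54   0.1937 0.166 ] 0.01 0.1696
ymax 0.19791523753856355
```

```bash
python3 -m handwheel '{"delta_pos":[[0,0,0.009],[0,0,0.009],[0,0,0]],"rot":[[-2.3,0,0],[-2.3,0,0],[0,0,0]],"jaw":[0.02,0.02,0.02]}'
python3 look.py 12; python3 rod.py top12 .07 .25 -.02 .20 .50 .57
```

```text
time: 9.82
eef_pos: [0.5209, -0.0301, 0.1248]
tool_rot: [-3.124, 0.093, 1.477]
force: [-0.1, 0.1, -1.3]
opening: 0.0231
9.925 [ 0.52044743 -0.03052533  0.12418479] [-178.92431495    5.30310706   84.58753111] [ 0.39783048 -0.08687187 -2.95711932] 0.023229817463475584
0.02 7 [0.5244 0.0261 0.1303] 0.014 0.1396
0.03 9 [0.5267 0.0355 0.1299] 0.009 0.1344
0.04 9 [0.5277 0.0452 0.1307] 0.007 0.1365
0.05 8 [0.5295 0.0563 0.1298] 0.008 0.1374
0.06 8 [0.5307 0.0648 0.1285] 0.007 0.1366
0.07 9 [0.5313 0.0741 0.1288] 0.007 0.1367
0.08 9 [0.5316 0.0848 0.1319] 0.006 0.1351
0.09 8 [0.5323 0.0939 0.1312] 0.009 0.1351
0.1 8 [0.5337 0.1041 0.1297] 0.007 0.1337
0.13 5 [0.537  0.1367 0.1339] 0.007 0.1346
0.14 11 [0.5383 0.1466 0.1328] 0.014 0.1378
0.15 9 [0.5391 0.1524 0.1334] 0.012 0.1353
0.16 11 [0.539  0.1676 0.1321] 0.012 0.1686
0.17 15 [0.5379 0.1747 0.1663] 0.011 0.1692
0.18 11 [0.5399 0.1859 0.1658] 0.01 0.1681
0.19 11 [0.5371 0.1951 0.1659] 0.009 0.172
ymax 0.19914318201646408
```

```bash
python3 -m handwheel '{"delta_pos":[[-0.001,-0.01,0],[-0.002,-0.02,0],[-0.002,-0.02,0],[-0.002,-0.025,0],[-0.002,-0.02,0],[0,0,0]],"rot":[[0,0,0],[0,0,0],[0,0,0],[0,0,0],[0,0,0],[0,0,0]],"jaw":[0.02,0.02,0.02,0.02,0.02,0.02]}'
python3 look.py 13; python3 rod.py top13 .07 .25 -.12 .20 .50 .57
```

```text
time: 10.68
eef_pos: [0.5091, -0.1326, 0.1218]
tool_rot: [-3.119, 0.092, 1.474]
force: [0.1, 0.3, -2.4]
opening: 0.0237
10.775 [ 0.50908403 -0.13104396  0.12183789] [-178.67217202    5.21515234   84.53764598] [-0.14379047  0.19884257 -2.22772305] 0.023036027773549215
-0.08 11 [ 0.5134 -0.0759  0.1311] 0.016 0.1442
-0.07 9 [ 0.5173 -0.0651  0.1273] 0.008 0.1306
-0.06 9 [ 0.5188 -0.0545  0.1251] 0.008 0.1318
-0.05 9 [ 0.5186 -0.0443  0.1291] 0.008 0.1359
-0.04 8 [ 0.52   -0.0341  0.1299] 0.009 0.1342
-0.03 7 [ 0.5213 -0.0238  0.1305] 0.008 0.1338
-0.02 8 [ 0.5219 -0.0165  0.1284] 0.008 0.1315
-0.01 2 [ 0.5203 -0.0098  0.1328] 0.004 0.1338
0.01 2 [0.5272 0.018  0.1294] 0.004 0.1315
0.02 9 [0.5261 0.0248 0.13  ] 0.008 0.133
0.03 9 [0.5277 0.0358 0.1274] 0.008 0.1339
0.04 10 [0.5275 0.0464 0.1277] 0.01 0.1384
0.05 7 [0.5293 0.0531 0.1272] 0.009 0.1345
0.06 5 [0.5276 0.0639 0.1264] 0.005 0.1295
0.07 6 [0.5299 0.0743 0.1262] 0.004 0.1296
0.08 8 [0.5308 0.0854 0.1316] 0.005 0.1465
0.09 3 [0.5301 0.0919 0.1407] 0.006 0.1464
0.16 3 [0.5381 0.1694 0.1671] 0.007 0.1685
0.17 11 [0.5358 0.1764 0.165 ] 0.011 0.1663
0.18 11 [0.5399 0.1838 0.1644] 0.011 0.1689
0.19 15 [0.5379 0.1956 0.1649] 0.012 0.1712
ymax 0.1999948508665917
```

View pics/v13.png

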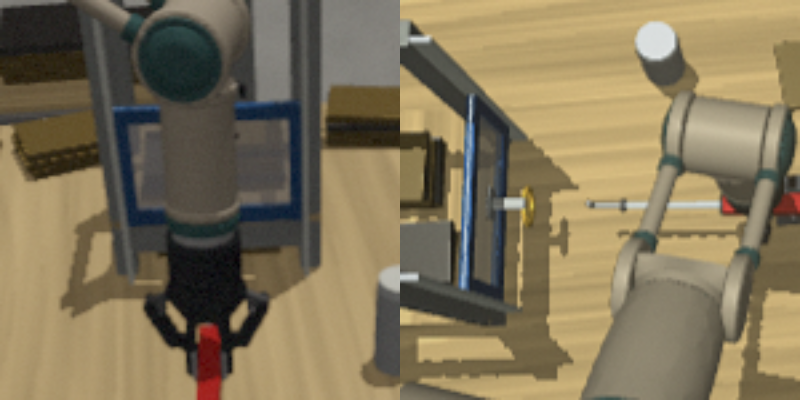

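```bash
cat > ringfit.py <<'E'
from m import *
from scipy.spatial import cKDTree
t=np.linspace(0,2*np.pi,200)
def pts(x,yaw=np.radians(85.3)):
    e=np.array([-np.sin(yaw),np.cos(yaw),0])
    return x[:3]+.024*(np.cos(t)[:,None]*e+np.sin(t)[:,None]*[0,0,1])
def obs(tag,n):
    z=np.load(f'pics/{tag}.npz');W=cloud(n,z['d']);H,S,V=masks(z['p'])
    m=(H>18)&(H<34)&(S>110)&(V>90)&(W[...,2]>.09)&(W[...,0]>.5)&(W[...,0]<.58)&(W[...,1]<.19)&(W[...,1]>.14)
    v,u=np.nonzero(m);return np.c_[u,v],W[m]
def fit(d,x0):
    def f(x):
        r=[]
        for n,o in d.items():
            c=proj(n,pts(x)); r.append(cKDTree(c).query(o)[0]); r.append(.5*cKDTree(o).query(c[::4])[0])
        r.append([(x[1]-.171)/.001])
        return np.concatenate(r)
    return least_squares(f,x0,diff_step=1e-4)
if __name__=='__main__':
    for k,z0 in (('0',.276),('7',.15),('10',.136),('13',.136)):
        o,w=obs('top'+k,'top'); s=fit({'top':o},[.538,.171,z0]); print(k,len(o),w.mean(0).round(4),s.x.round(4),s.cost)
E
python3 ringfit.py
```

```text
0 59 [0.5368 0.1704 0.2766] [0.5379 0.171  0.2753] 13.871684161775507
7 44 [0.537  0.1704 0.1525] [0.5379 0.1711 0.1504] 10.347325072267605
10 45 [0.5373 0.1707 0.1388] [0.538  0.171  0.1362] 10.561115134112766
13 56 [0.538  0.1706 0.1355] [0.5386 0.171  0.1352] 13.639417058806881
```

```bash
python3 -m handwheel '{"delta_pos":[[0.004,-0.02,0.012],[0.006,-0.04,0.012],[0.006,-0.04,0.012],[0.006,-0.035,0],[0,-0.01,0],[0,0,0]],"rot":[[0,0,0],[0,0,1.2],[0,0,1.2],[0,-0.6,1.1],[0,-0.6,0],[0,0,0]],"jaw":[0.02,0.02,0.02,0.02,0.02,0.02]}'
python3 look.py 14; python3 rod.py top14 .10 .25 -.40 .0 .48 .57
```

```text
time: 11.52
eef_pos: [0.5337, -0.2824, 0.1627]
tool_rot: [3.139, 0.094, 1.541]
force: [-0.8, 0.9, -1.9]
opening: 0.0234
11.625 [ 0.53370645 -0.28122282  0.16248147] [179.88381684   5.33576318  88.39334477] [-0.31386926  0.00247208 -1.74430149] 0.022910041360146155
-0.34 1 [ 0.5364 -0.3358  0.1783] 0.0 0.1783
-0.33 1 [ 0.5238 -0.3239  0.1778] 0.0 0.1778
-0.28 3 [ 0.4999 -0.2713  0.2039] 0.005 0.2118
-0.27 12 [ 0.4921 -0.2677  0.2314] 0.032 0.2476
-0.23 16 [ 0.534  -0.2264  0.1699] 0.02 0.1795
-0.22 7 [ 0.5369 -0.2134  0.1683] 0.008 0.1717
-0.21 9 [ 0.5374 -0.2058  0.1705] 0.009 0.1732
-0.2 7 [ 0.5377 -0.196   0.1688] 0.008 0.1748
-0.19 9 [ 0.5358 -0.1857  0.1689] 0.008 0.1724
-0.18 4 [ 0.5353 -0.1786  0.1696] 0.006 0.1714
-0.15 5 [ 0.5378 -0.1414  0.1697] 0.006 0.1744
-0.14 9 [ 0.5371 -0.1343  0.1696] 0.008 0.1749
-0.13 9 [ 0.5392 -0.1242  0.1675] 0.008 0.1731
-0.12 9 [ 0.5399 -0.114   0.1693] 0.008 0.1723
-0.11 9 [ 0.5405 -0.1038  0.1699] 0.008 0.1755
-0.1 9 [ 0.5382 -0.0967  0.1709] 0.013 0.1759
-0.09 6 [ 0.5408 -0.085   0.1698] 0.004 0.1712
-0.08 8 [ 0.5399 -0.0761  0.1693] 0.007 0.172
-0.07 7 [ 0.5412 -0.066   0.1662] 0.009 0.174
-0.06 6 [ 0.5396 -0.0581  0.1827] 0.005 0.1876
ymax -0.05339602664318878
```

```bash
cat > cmp.py <<'E'
from m import *
from rod import rod
import sys
def red(tag,n):
    z=np.load(f'pics/{tag}.npz');W=cloud(n,z['d']);H,S,V=masks(z['p'])
    m=((H<6)|(H>174))&(S>150)&(V>70)&(W[...,0]>.4)&(W[...,0]<.65)&(W[...,1]<-.2)&(W[...,1]>-.4)&(W[...,2]>.03)
    q=W[m]; return q
for k,z in ((a.split(':')[0],float(a.split(':')[1])) for a in sys.argv[1:]):
    for n in ('top','side'):
        q=rod(n+k,z-.012,z+.012,-.215,-.06,.5,.57,n)
        if len(q)>20:
            pf=np.polyfit(q[:,1],q[:,0],1);r=q[:,0]-np.polyval(pf,q[:,1]);q=q[abs(r)<.007];pf=np.polyfit(q[:,1],q[:,0],1);pz=np.polyfit(q[:,1],q[:,2],1)
            print(k,n,len(q),'yaw',90-np.degrees(np.arctan(pf[0])),'x(-.3,-.14)',np.polyval(pf,[-.3,-.14]).round(4),'z(-.3,-.08)',np.polyval(pz,[-.3,-.08]).round(4),'pitch',np.degrees(pz[0]))
        q=rod(n+k,z-.012,z+.025,-.2,-.03,.5,.57,n)
        if len(q): print('   tip y',np.sort(q[:,1])[-4:].round(4))
        q=red(n+k,n)
        if len(q)>5: print('   red',len(q),q.mean(0).round(4),'y',np.percentile(q[:,1],[1,99]).round(4),'ztop',np.percentile(q[:,2],[50,90]).round(4))
E
python3 cmp.py 0:.065 14:.170
```

```text
0 top 118 yaw 88.90469060069937 x(-.3,-.14) [0.5304 0.5334] z(-.3,-.08) [0.0639 0.0641] pitch 0.05446336499792679
   tip y [-0.0606 -0.0601 -0.0568 -0.0565]
   red 233 [ 0.5288 -0.2967  0.0732] y [-0.3598 -0.2348] ztop [0.0737 0.0778]
0 side 128 yaw 88.69367813396961 x(-.3,-.14) [0.532  0.5357] z(-.3,-.08) [0.062  0.0649] pitch 0.7451003541245076
   tip y [-0.0597 -0.0583 -0.058  -0.058 ]
   red 367 [ 0.5314 -0.3092  0.0729] y [-0.3623 -0.2324] ztop [0.0749 0.077 ]
14 top 103 yaw 88.31633587016154 x(-.3,-.14) [0.5339 0.5386] z(-.3,-.08) [0.17   0.1688] pitch -0.3018764853351806
   tip y [-0.059  -0.0571 -0.0567 -0.0534]
   red 96 [ 0.5314 -0.2961  0.179 ] y [-0.3574 -0.2307] ztop [0.1782 0.183 ]
   red 394 [ 0.5351 -0.3099  0.1784] y [-0.3604 -0.2362] ztop [0.18   0.1821]
```

```bash
python3 -m handwheel '{"delta_pos":[[-0.004,-0.002,-0.01],[0,0,-0.03],[0,0,-0.03],[0,0,0]],"rot":[[0,0,0.5],[0,0,0],[0,0,0],[0,0,0]],"jaw":[0.02,0.02,0.02,0.02]}'
python3 look.py 15; python3 cmp.py 0:.065 15:.1
python3 - <<'E'
import cv2,numpy as np
a=cv2.imread('pics/side15.png');b=cv2.imread('pics/top15.png')
A=cv2.resize(a[170:300,170:300],(400,400));B=cv2.resize(b[160:260,220:320],(400,400))
cv2.imwrite('pics/c15.png',np.hstack([A,B]))
E
```

```text
time: 12.12
eef_pos: [0.5279, -0.2785, 0.0895]
tool_rot: [-3.141, 0.091, 1.558]
force: [-0.3, 0.5, -0.8]
opening: 0.023
12.225 [ 0.53008243 -0.28010041  0.092345  ] [179.72475617   5.40020704  89.21913182] [ 0.05596179  0.41563241 -2.19529313] 0.023168689027577807
0 top 118 yaw 88.90469060069937 x(-.3,-.14) [0.5304 0.5334] z(-.3,-.08) [0.0639 0.0641] pitch 0.05446336499792679
   tip y [-0.0606 -0.0601 -0.0568 -0.0565]
   red 233 [ 0.5288 -0.2967  0.0732] y [-0.3598 -0.2348] ztop [0.0737 0.0778]
0 side 128 yaw 88.69367813396961 x(-.3,-.14) [0.532  0.5357] z(-.3,-.08) [0.062  0.0649] pitch 0.7451003541245076
   tip y [-0.0597 -0.0583 -0.058  -0.058 ]
   red 367 [ 0.5314 -0.3092  0.0729] y [-0.3623 -0.2324] ztop [0.0749 0.077 ]
15 top 86 yaw 89.34797934819788 x(-.3,-.14) [0.5301 0.5319] z(-.3,-.08) [0.0971 0.0975] pitch 0.10222453875733362
   tip y [-0.0546 -0.054  -0.0514 -0.0512]
   red 90 [ 0.5265 -0.2922  0.109 ] y [-0.3552 -0.2286] ztop [0.1076 0.1119]
   red 361 [ 0.5296 -0.3081  0.1056] y [-0.3563 -0.2378] ztop [0.1071 0.1093]
```

View pics/c15.png

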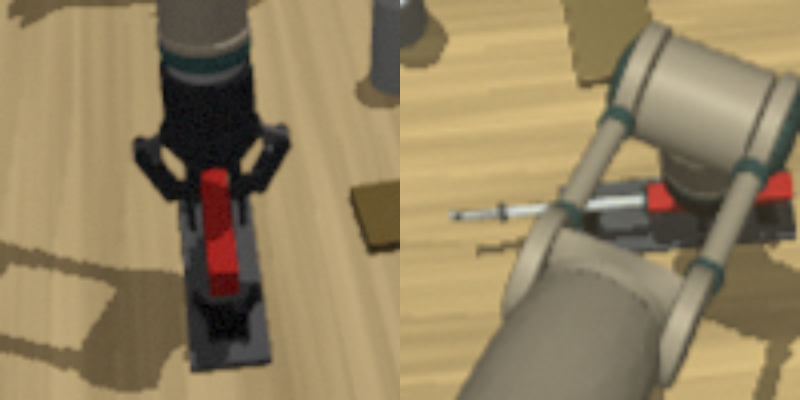

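```bash
python3 -m handwheel '{"delta_pos":[[0.0015,-0.004,0],[0,0,-0.012],[0,0,-0.01],[0,0,-0.006],[0,0,0]],"rot":[[0,0,-0.4],[0,0,0],[0,0,0],[0,0,0],[0,0,0]],"jaw":[0.02,0.02,0.02,0.02,0.02]}'
python3 look.py 16; python3 cmp.py 0:.065 16:.07
```

```text
time: 12.85
eef_pos: [0.5334, -0.2853, 0.0654]
tool_rot: [3.132, 0.097, 1.55]
force: [0.6, 1.0, -1.2]
opening: 0.0229
12.95 [ 0.53375734 -0.28548483  0.06607468] [179.3937712    5.6046606   88.79061682] [-0.2356129   0.05786851 -2.56287571] 0.02321122185762497
0 top 118 yaw 88.90469060069937 x(-.3,-.14) [0.5304 0.5334] z(-.3,-.08) [0.0639 0.0641] pitch 0.05446336499792679
   tip y [-0.0606 -0.0601 -0.0568 -0.0565]
   red 233 [ 0.5288 -0.2967  0.0732] y [-0.3598 -0.2348] ztop [0.0737 0.0778]
0 side 128 yaw 88.69367813396961 x(-.3,-.14) [0.532  0.5357] z(-.3,-.08) [0.062  0.0649] pitch 0.7451003541245076
   tip y [-0.0597 -0.0583 -0.058  -0.058 ]
   red 367 [ 0.5314 -0.3092  0.0729] y [-0.3623 -0.2324] ztop [0.0749 0.077 ]
16 top 76 yaw 89.09587966134589 x(-.3,-.14) [0.5349 0.5374] z(-.3,-.08) [0.0701 0.0727] pitch 0.6629579685504864
   tip y [-0.0614 -0.0607 -0.0575 -0.0573]
   red 82 [ 0.5308 -0.2976  0.0818] y [-0.3603 -0.2343] ztop [0.0818 0.0857]
   red 354 [ 0.5352 -0.3148  0.0816] y [-0.3635 -0.2463] ztop [0.0831 0.0855]
```

```bash
python3 -m handwheel '{"delta_pos":[[-0.0035,0.001,-0.002],[0,0,-0.002],[0,0,0]],"rot":[[0,0,-0.2],[0,0,0],[0,0,0]],"jaw":[0.02,0.02,0.02]}'
python3 look.py 17; python3 cmp.py 17:.067
```

```text
time: 13.32
eef_pos: [0.5303, -0.2846, 0.0625]
tool_rot: [3.13, 0.098, 1.546]
force: [0.3, -0.1, -1.3]
opening: 0.023
13.425 [ 0.53037228 -0.28464241  0.06250806] [179.33301906   5.64297143  88.57256701] [-0.46302639 -0.13582281 -1.49566926] 0.02309490685609417
17 top 78 yaw 88.68225276742163 x(-.3,-.14) [0.5311 0.5348] z(-.3,-.08) [0.0688 0.068 ] pitch -0.201313578560128
   tip y [-0.0635 -0.0607 -0.0603 -0.0573]
   red 78 [ 0.5276 -0.2984  0.0806] y [-0.3598 -0.2342] ztop [0.0788 0.083 ]
   red 353 [ 0.5321 -0.3145  0.0785] y [-0.3623 -0.245 ] ztop [0.08   0.0821]
```

Aligned with the starting pose, and about 4 mm above the cradle floors. I'll lower the last bit while watching the force.

```bash
python3 -m handwheel '{"delta_pos":[[0,0,-0.002],[0,0,-0.0015],[0,0,0]],"rot":[[0,0,0],[0,0,0],[0,0,0]],"jaw":[0.02,0.02,0.02]}'
python3 look.py 18; python3 cmp.py 18:.065
```

```text
time: 13.8
eef_pos: [0.5306, -0.2847, 0.0589]
tool_rot: [3.13, 0.099, 1.546]
force: [-0.0, -0.1, -3.0]
opening: 0.023
13.9 [ 0.5306411  -0.28476794  0.05903643] [179.30035981   5.66020227  88.57009773] [ 0.03449134 -0.81896313 -1.27640499] 0.02323301129916532
18 top 80 yaw 88.79160019841783 x(-.3,-.14) [0.5314 0.5348] z(-.3,-.08) [0.0615 0.0661] pitch 1.2032919772151698
   tip y [-0.0635 -0.0604 -0.0602 -0.0568]
   red 81 [ 0.5274 -0.2966  0.0774] y [-0.3598 -0.2343] ztop [0.0749 0.0788]
   red 353 [ 0.5324 -0.3148  0.075 ] y [-0.363  -0.2468] ztop [0.0764 0.0787]
```

```bash
python3 -m handwheel '{"delta_pos":[[0,0,-0.0015],[0,0,0],[0,0,0],[0,0,0],[0,0,0],[0,0,0]],"rot":[[0,0,0],[0,0,0],[0,0,0],[0,0,0],[0,0,0],[0,0,0]],"jaw":[0.02,0.02,0.035,0.05,0.07,0.07]}'
python3 look.py 19; python3 cmp.py 0:.065 19:.065
```

```text
time: 14.65
eef_pos: [0.5315, -0.2853, 0.0585]
tool_rot: [3.127, 0.1, 1.546]
force: [0.4, 0.3, -0.4]
opening: 0.0697
14.75 [ 0.53143746 -0.28532001  0.05845294] [179.18687291   5.73514396  88.56617429] [-1.32567031  0.49445537 -0.42990346] 0.06971683589341773
0 top 118 yaw 88.90469060069937 x(-.3,-.14) [0.5304 0.5334] z(-.3,-.08) [0.0639 0.0641] pitch 0.05446336499792679
   tip y [-0.0606 -0.0601 -0.0568 -0.0565]
   red 233 [ 0.5288 -0.2967  0.0732] y [-0.3598 -0.2348] ztop [0.0737 0.0778]
0 side 128 yaw 88.69367813396961 x(-.3,-.14) [0.532  0.5357] z(-.3,-.08) [0.062  0.0649] pitch 0.7451003541245076
   tip y [-0.0597 -0.0583 -0.058  -0.058 ]
   red 367 [ 0.5314 -0.3092  0.0729] y [-0.3623 -0.2324] ztop [0.0749 0.077 ]
19 top 80 yaw 88.64896739305442 x(-.3,-.14) [0.5313 0.535 ] z(-.3,-.08) [0.0626 0.0641] pitch 0.4088336318010865
   tip y [-0.0634 -0.0607 -0.06   -0.0569]
   red 77 [ 0.5282 -0.2945  0.0742] y [-0.3602 -0.2346] ztop [0.0744 0.0786]
   red 349 [ 0.5328 -0.3145  0.0729] y [-0.3633 -0.2454] ztop [0.0748 0.0769]
```

Resting. I'll lift straight up and move back towards the start, so the side camera sees everything.

```bash
python3 -m handwheel '{"delta_pos":[[0,0,0.02],[0,0,0.03],[0,0,0.04],[0,0,0.05],[0,0,0.05],[-0.04,-0.03,0],[-0.05,-0.04,0],[-0.05,-0.04,0],[-0.05,-0.04,0],[-0.05,-0.04,0],[0,0,0],[0,0,0]],"rot":[[0,0,0],[0,0,0],[0,0,0],[0,0,0],[0,0,0],[0,0,0],[0,0,0],[0,0,0],[0,0,0],[0,0,0],[0,0,0],[0,0,0]],"jaw":[0.08,0.085,0.085,0.085,0.085,0.085,0.085,0.085,0.085,0.085,0.085,0.085]}'
python3 look.py 20; python3 cmp.py 0:.065 20:.065
python3 - <<'E'
from ringfit import *
d={n:obs(n+'20',n)[0] for n in('side','top')}
s=fit(d,[.538,.171,.136]);print({k:len(v) for k,v in d.items()},s.x.round(4),s.cost)
s=fit({'side':d['side']},[.538,.171,.136]);print(s.x)
E
```

```text
time: 16.25
eef_pos: [0.2899, -0.4741, 0.255]
tool_rot: [3.126, 0.104, 1.548]
force: [1.3, -0.0, -0.4]
opening: 0.0851
16.35 [ 0.29070229 -0.47368866  0.25498469] [179.10826521   5.96970266  88.82384691] [0.26873475 0.10566964 0.39579597] 0.08505979330876245
0 top 118 yaw 88.90469060069937 x(-.3,-.14) [0.5304 0.5334] z(-.3,-.08) [0.0639 0.0641] pitch 0.05446336499792679
   tip y [-0.0606 -0.0601 -0.0568 -0.0565]
   red 233 [ 0.5288 -0.2967  0.0732] y [-0.3598 -0.2348] ztop [0.0737 0.0778]
0 side 128 yaw 88.69367813396961 x(-.3,-.14) [0.532  0.5357] z(-.3,-.08) [0.062  0.0649] pitch 0.7451003541245076
   tip y [-0.0597 -0.0583 -0.058  -0.058 ]
   red 367 [ 0.5314 -0.3092  0.0729] y [-0.3623 -0.2324] ztop [0.0749 0.077 ]
20 top 113 yaw 88.98136530100608 x(-.3,-.14) [0.5319 0.5347] z(-.3,-.08) [0.062 0.065] pitch 0.7734814630983915
   tip y [-0.0635 -0.0604 -0.06   -0.057 ]
   red 232 [ 0.5303 -0.2973  0.0736] y [-0.3588 -0.2347] ztop [0.0739 0.0782]
20 side 124 yaw 88.78181156723878 x(-.3,-.14) [0.534  0.5374] z(-.3,-.08) [0.0626 0.0651] pitch 0.6355655953155289
   tip y [-0.0601 -0.0577 -0.0574 -0.0556]
   red 371 [ 0.5328 -0.31    0.0728] y [-0.3632 -0.235 ] ztop [0.0749 0.0769]
{'side': 64, 'top': 56} [0.5391 0.1708 0.1363] 24.17692194883288
[0.53920585 0.1710768  0.13622693]
```

View pics/side20.png

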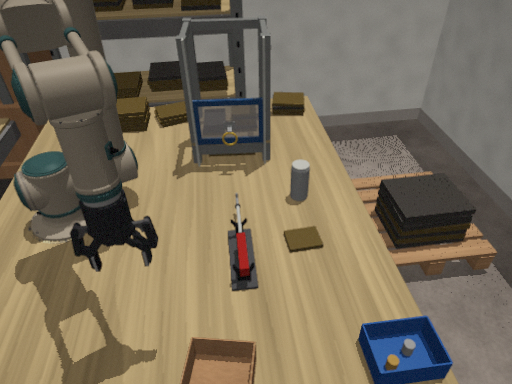

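View pics/top20.png

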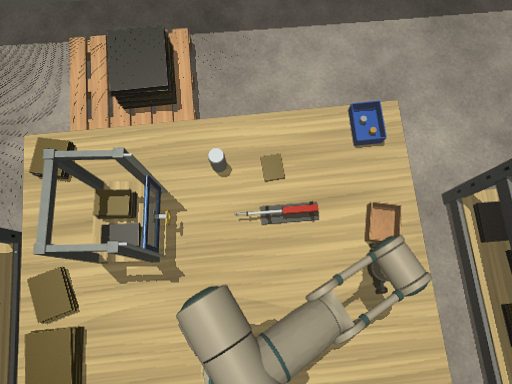

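Both views show the shutter down with the ring at side (230,139), and the rod in its cradles from top (237,214) to (318,210). The can, plate and carton have not moved. Handing in.

```bash
python3 - <<'E'
from station import ctrl
print(ctrl.sign_off(), ctrl.get_obs()['time'])
E
```

```text
the job is handed in; nothing more can be done
the job is handed in; nothing more can be done
```

The shutter is down and the rod is back in both cradles. The job was handed in at about 16.4 s of the 51 s allowed.

I gripped the handle, put the hook through the ring, and pulled the shutter down about 0.14 m. It stopped moving while I pulled the tool another 12 mm, so I take it to be on its end stop. I then unhooked, laid the rod back and moved the arm clear.

**Last checks**
- **Shutter:** the ring measured 135 to 136 mm above the table, against 135 mm when closed. The shutter's lower edge measured about 91 mm, against 90 mm. These figures are no better than 1 to 2 mm.
- **Rod:** it lies within about 1 to 2 mm of its starting place, with the same direction, level and height.
- **Bystanders:** the can, plate and carton look unmoved in both pictures. I did not measure them.
- **Contact:** the robot itself kept clear of the bay and shutter in every picture I viewed. The wrist force readings between moves stayed below 4 N.

**What disagreed**
- **Rod slip:** the rod turned about 5° in the grip during the final pull against the stop. I levelled it before unhooking, and it still lay down level.
- **Shutter top from the top camera:** the depth reading put the top edge about 5 mm higher than the side camera did. I put that down to camera bias, because the ring measured closed in both views.

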